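# Hang the flatfish cast on the sloped drying rail

### The job

Take the roller hanger with the round, flat fish off the parking stand, set both its wheels on the upper end of the sloped drying rail under the lamp, and let go so that it rolls down until it rests against the stop. Leave the hanger with the slim fish hanging where it is.

Things in the scene. Friction and masses are not known exactly. Their poses are not given: they have to be found in the camera images.
- flat_grip (a point): Centre of the black grip of the roller hanger carrying the round, flat fish (disc 86 mm across, 14 thick, plus tail, plain resin). Grip: level bar 48 long (x) x 16 wide (y) x 18 mm high, jutting towards the robot; pinch the 16 mm width. Hanger axes: x across the bar it hangs on, away from the robot; y along the bar; z up. 0.2 to 0.4 kg, centred 42 mm beyond the grip, below the wheels.
- flat_seat (a point): Same hanger, same axes: point midway between its two grey wheels at the bottom of their treads, where it sits on a bar (42 mm in +x and 16 mm below the grip centre). Tread radius 12 mm, wheels 28 mm either side in y; flanges straddle the bar, reach 6 mm below its top edge, 4 mm play each side. Steel cheeks reach 50 mm either side in y, to 20 mm above this point.
- flat: The same hanger as a whole; origin and axes as flat_seat. It is a hook: a strap drops 10 mm in front (-x) of the bar and curls under it 56 mm below the origin; the fish hangs from there to 170 mm below the origin. So take it off or put it on by holding it 10 to 30 mm above the bar and moving level across it (take off towards the robot, -x; put on in +x), not straight up or down.
- slim_grip (a point): Centre of the same kind of grip on the other roller hanger, alike but carrying the slim fish (spindle 26 mm thick, 100 mm long, same plain resin).
- slim_seat (a point): The slim-fish hanger's point midway between its wheels at the bottom of their treads (42 mm in +x and 16 mm below its grip centre).
- stand: Fixed aluminium parking stand. Origin on the table under the middle of its level steel bar (10 mm thick, 20 high, 370 long in y, top edge at z 200 mm). The two hangers wait on it 90 mm either side of the middle, in either order, wheels between 4 mm high chocks. Posts (85 mm in +x) and arms are on the far side. x points away from the robot, z up.
- rail_load (a point): Loading point: on the top edge of the dark drying rack's sloped rail, 75 mm from its high end. Axes: x across the rail, away from the robot; y level, towards the high end; z up. The rail is a fixed steel flat bar, 10 mm thick, 20 high, 340 long, falling 7 degrees (0.122 rad) from the +y to the -y end: 0.12 mm per mm of y. Its posts and arms are on the far (+x) side.
- rail_stop (a point): Same rail, same axes: point on its top edge where the seat point of a hanger lies once it rests against the stop, a dark plate across the low (-y) end; 202 mm from the loading point along y and 25 mm lower. A hanger let go on the rail rolls there by itself in about 2 s.
- rack: The drying rack, fixed; origin on the table under mid-rail, axes as rail_load. A white lamp bar, 18 mm high, runs along y above the near side of the rail, x from -40 to -15 mm, underside at z 347 mm (115 above the loading point): a vertical gripper holding a hanger's grip at the rail would hit it; one leaned back towards the robot by about 40 degrees passes below.
There are look-alikes about, which are no part of the job. Leave any turquoise look-alike of the flat alone.

How it is judged:
By the outcome, as a careful person would: the job done as asked, in the order asked, and still so for the second after the job is handed in, with the robot touching nothing.
It also fails if it takes over 51 s, if anything falls off the work surface, if the arm or the gripper's body presses on something with over 40 N, if the wrist force passes 120 N, or if a joint passes its speed limit or range.

### The arm

A 6-joint arm with a two-finger parallel gripper is mounted at the origin on the work surface. World frame = base frame: x ahead of the robot, y to its left, z up, the work surface at z = 0. Lengths are in mm, angles in degrees, forces in N, time in s.
With the tool pointing down it reaches from about 300 to 850 mm from the base axis. Payload 4.2 kg.
Tool frame: the origin (TCP) lies on the centre line of the jaws, within the pads' length; the fingertips stand 14 mm ahead of it and the grasp point (between the pads) lies 5 mm behind it (env.finger_overhang is the z of the fingertips in the tool frame, in mm); z points along the fingers, y is the line along which they close (so a half turn about z gives the same grasp; the last joint's range is limited). The gripper opens to 91 mm and grips with 3 to 60 N. Pads are 32 mm wide; open, the fingers measure 118 mm over their backs; the gripper's body (76 mm by 178 mm) begins 60 mm behind the grasp point.
Start: joints at [-70.932, 18.312, 89.639, -0, 72.044, -1.146], TCP at [198.682, -539.603, 190.976] pointing down, gripper open.
Joint ranges: [-177.97, 177.97], [-48.28, 115.42], [12.27, 149.76], [-77.06, 257.06], [2.81, 150.46], [-146.56, 146.56]. Speed limits (degrees/s): [147.25, 147.25, 180, 180, 180, 180].

### API

Orientations are given as [roll, pitch, yaw] about the fixed x, y, z axes, in that order (R = Rz(yaw) Ry(pitch) Rx(roll)).
In Python, from workcell import sensors, viewer, env gives the robot as it stands. The module is installed in compiled form; this text tells all that it offers.
- The arm moves only by the tool step_arm, never from a script. Its argument "plan" is one flat list of numbers, 6 for each row, row after row: the shift along the tool's x, y, z in cm, then the turn, a rotation vector about the tool's x, y, z in rad. In form: [x, y, z, wx, wy, wz, x, y, z, wx, wy, wz, ...]. A call has 1 to 5 rows; each row shifts and turns the commanded pose from where the row before left it, along the tool's axes as they then stand; what a row does not reach is not made up. A row lasts 1/12 s, in which the tool goes at most 41.7 mm and 7.16 degrees, less where a joint would pass 70% of its speed; a pose out of reach is approached as far as the arm can. A call is refused whole if a number of a shift passes 4.17 or a number of a turn 0.125, either way. A call with a gripper value outside its range is refused whole. "hand" is the finger opening in cm, from 0 to 9.12, set as the call begins (left out, the last holds). The fingers move at their own pace and stop on an object; "newtons" is the grip in N (left out, the last holds). Time passes only in rows, so rows that do not move let the fingers close. It gives the time, the measured TCP pose, the force, the opening and the grip force at its end, in the units of the state.
- sensors.state(): the state, without advancing time (a new reading comes with each control period).
- viewer.grab_frame(name): name is "scene" or "top" or "wrist"; returns a dict with "img" (384x512x3 uint8, red, green, blue), "fx", "fy", "cx", "cy" (pixels), "position" and "attitude" of the camera in the world. Camera axes: x right, y down, z forward; pixel columns grow to the right and rows downward; lengths in mm; the calibration is good to about 2 mm. A picture is of the moment at which its call begins. There is no depth.
- env.job_done(): hands the job in; it is judged then, once.
Trained networks look in a picture, given as the dict that the camera call returned (one of the last four; its "shot" number tells which), for a name from the list of things; names that differ only in an ending like _2 or _b are one class to them, and where a whole thing is asked for, a point or a joint stands for the part that bears it (a point fixed in the world has none). Each returns a list of dicts, best first, with "score" (0 to 1); they miss things now and then, are a little off and sometimes report something else, mostly with a low value. They report only what shows in the picture. A call takes as long as a camera call. They do not tell look-alikes from the thing itself.
- viewer.boxes_of(name, picture): "location" ([column, row] in pixels, amid what is visible of it).
- viewer.pinpoint(name, picture): "location" ([column, row] in pixels: a listed point, or the origin of a listed thing).
The state is a dict: "time_s": time; "qpos": joint angles; "qvel": joint speeds; "effort": joint torques, N m; "ee_pos": TCP position; "ee_rot": TCP orientation; "force": force on the tool from outside, world axes, zero at the start; "torque": the same for the moment, N m; "gripper_width": finger opening in mm; "gripper_force": force on a finger pad.
Only numpy, scipy, OpenCV 4.12 (cv2) and the standard library are available. Lean on these libraries where they do the work, as an engineer would, in place of code of your own. Each camera call takes 0.05 s, during which the arm holds its last target. There are 200 camera calls.

## Working session

There is one attempt and no reset: what is moved stays moved. The work goes in short steps, Python scripts to look and compute and a tool call to move; the robot and the scene stay as the last step left them, time stands still between calls to the robot, and variables do not carry over. Pictures are saved under pics/ and viewed, at most 10 in all, crops included, and the job is handed in when it is done.

Besides the shell and the picture viewer there is one more tool, called after "Request:" by a JSON object that holds its "name" and its "arguments". step_arm: Moves the arm, as the interface text tells. Its arguments: {"type":"object","properties":{"plan":{"type":"array","items":{"type":"number"}},"hand":{"type":"number"},"newtons":{"type":"number"}},"required":["plan"]}

```bash
mkdir -p pics
cat > h.py <<'E'
import numpy as np, cv2
from workcell import sensors, viewer, env
from scipy.spatial.transform import Rotation as R
def rot(f):
    a=np.array(f["attitude"],float)
    if a.shape==(3,3): return a
    return R.from_euler('xyz',a,degrees=True).as_matrix()
def ray(f,p):
    d=rot(f)@np.array([(p[0]-f["cx"])/f["fx"],(p[1]-f["cy"])/f["fy"],1]); return np.array(f["position"],float),d/np.linalg.norm(d)
def tri(obs):
    A=np.zeros((3,3));b=np.zeros(3);rs=[ray(*o) for o in obs]
    for o,d in rs: P=np.eye(3)-np.outer(d,d);A+=P;b+=P@o
    x=np.linalg.solve(A,b); return x.round(1),[round(float(np.linalg.norm((np.eye(3)-np.outer(d,d))@(x-o))),1) for o,d in rs]
def proj(f,X):
    c=rot(f).T@(np.array(X,float)-np.array(f["position"],float)); return np.array([f["cx"]+f["fx"]*c[0]/c[2],f["cy"]+f["fy"]*c[1]/c[2]])
E
cat > a.py <<'E'
from h import *
F={n:viewer.grab_frame(n) for n in("scene","top","wrist")}
for n,f in F.items():
    print(n,np.round(f["position"],1),np.round(f["attitude"],3).tolist(),f["fx"])
    for t in "flat_grip flat_seat slim_grip slim_seat stand rail_load rail_stop rack".split():
        print(' ',t,[(np.round(d["location"],1).tolist(),round(d["score"],2)) for d in viewer.pinpoint(t,f)][:4])
im=[cv2.cvtColor(F[n]["img"],cv2.COLOR_RGB2BGR) for n in F]
for n,i in zip(F,im): cv2.imwrite(f"pics/{n}1.png",cv2.resize(i,(768,576)))
print(sensors.state())
E
python3 a.py
```

```text
scene [1407.   202.8  748.2] [-124.379, 1.306, 102.041] 369.9532679166681
  flat_grip [([260.5, 224.7], 0.97), ([330.0, 178.5], 0.96)]
  flat_seat [([258.1, 236.7], 0.83), ([360.5, 242.9], 0.45)]
  slim_grip [([392.8, 169.0], 0.84)]
  slim_seat [([398.2, 181.3], 0.93)]
  stand [([357.4, 242.4], 0.69), ([334.5, 192.1], 0.21)]
  rail_load [([183.7, 169.5], 0.7), ([333.9, 193.6], 0.45)]
  rail_stop [([144.2, 154.0], 0.74), ([187.0, 167.5], 0.59)]
  rack [([359.1, 242.5], 0.66), ([173.9, 222.5], 0.56)]
top [ 363.8   12.6 1297.2] [-169.941, -1.152, -88.833] 434.1224763354841
  flat_grip [([171.2, 180.7], 0.62), ([253.1, 188.4], 0.56)]
  flat_seat [([161.7, 169.4], 0.68), ([251.5, 183.7], 0.67), ([166.0, 170.3], 0.36)]
  slim_grip [([107.5, 217.2], 0.79)]
  slim_seat [([101.6, 202.3], 0.67)]
  stand []
  rail_load []
  rail_stop [([396.5, 215.8], 0.79), ([166.8, 172.3], 0.34)]
  rack [([165.9, 170.3], 0.57)]
wrist [ 264.1 -515.7  383.4] [165.666, 0.071, -69.791] 279.51289823718673
  flat_grip []
  flat_seat []
  slim_grip []
  slim_seat []
  stand []
  rail_load []
  rail_stop []
  rack []
{'time_s': 1.35, 'qpos': array([-7.09333869e+01,  1.83118888e+01,  8.96368019e+01, -2.41771333e-03,
        7.20418728e+01, -1.14530519e+00]), 'qvel': array([-0.11361779,  0.01641714,  0.04114903, -0.10038313,  0.01997035,
       -0.05287446]), 'effort': array([ 1.07083244e-03, -4.12353337e+01, -2.32228822e+01,  7.28568644e-02,
        3.76481633e-02, -3.00707592e-07]), 'ee_pos': array([ 198.66837624, -539.64311859,  190.99096319]), 'ee_rot': array([1.79990611e+02, 2.48820664e-03, 2.02126633e+01]), 'force': array([ 0.51739787, -0.13093628, -0.43578815]), 'torque': array([-0.02416609,  0.02434845, -0.02063041]), 'gripper_force': 0.0, 'gripper_width': 91.02022873803439}
```

View pics/scene1.png

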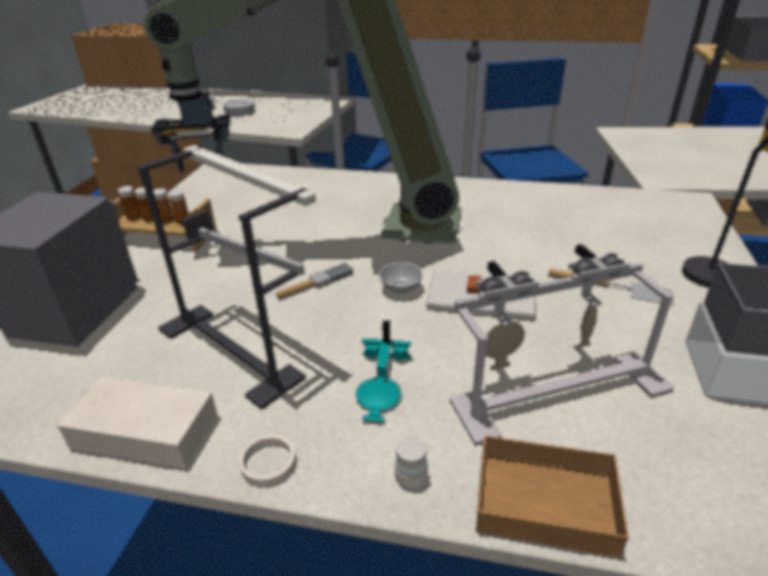

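View pics/top1.png

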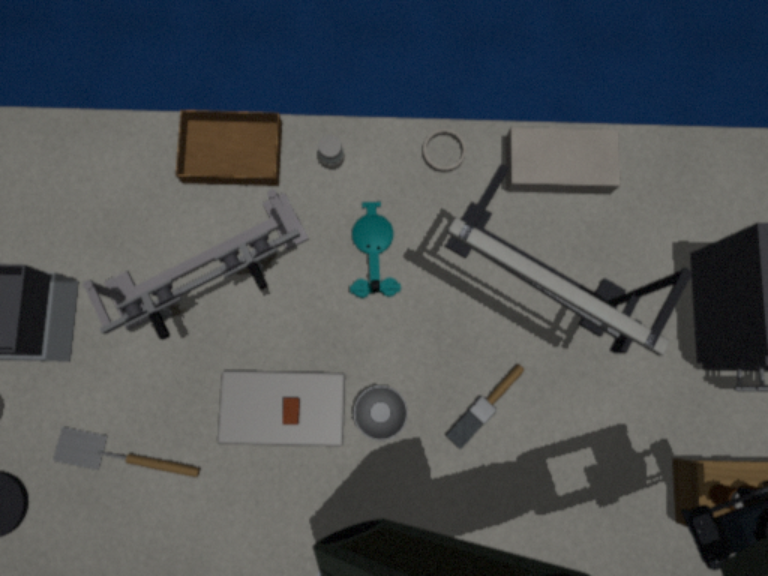

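The top view shows the flat hanger at (171,181) and the slim one at (107,217). The turquoise look-alike lies on the table near (250,180). The rail and lamp run from (303,150) to (440,230). In the scene view the flat fish is under the grip at (330,178), the rail's high end is near (200,178) and the stop near (144,154).

```bash
cat > b.py <<'E'
from h import *
S=viewer.grab_frame("scene");T=viewer.grab_frame("top")
def onz(f,p,z): o,d=ray(f,p); return (o+d*(z-o[2])/d[2]).round(1)
print("fgrip",tri([(S,(330,178.5)),(T,(171.2,180.7))]),onz(S,(330,178.5),216),onz(T,(171.2,180.7),216))
print("sgrip",tri([(S,(392.8,169)),(T,(107.5,217.2))]),onz(S,(392.8,169),216),onz(T,(107.5,217.2),216))
print("sseat",tri([(S,(398.2,181.3)),(T,(101.6,202.3))]),onz(S,(398.2,181.3),200),onz(T,(101.6,202.3),200))
print("fseat",onz(S,(334.5,192.1),200),onz(T,(161.7,169.4),200))
print("load",onz(S,(183.7,169.5),232)); print("stop",onz(S,(144.2,154),207),onz(T,(396.5,215.8),207))
# lamp ends top face z 365
print("lamp",onz(T,(455/1.5,225/1.5),365),onz(T,(662/1.5,350/1.5),365),onz(S,(187/1.5,150/1.5),365),onz(S,(312/1.5,196/1.5),365))
c=[cv2.cvtColor(S["img"],cv2.COLOR_RGB2BGR)[90:200,80:240],cv2.cvtColor(S["img"],cv2.COLOR_RGB2BGR)[150:260,290:450]]
cv2.imwrite("pics/c1.png",cv2.resize(np.hstack(c),(800,275),interpolation=cv2.INTER_CUBIC))
E
python3 b.py
```

```text
fgrip (array([567.6, 210.8, 225.6]), [1.2, 1.2]) [552.7 209.7 216. ] [569.4 213.8 216. ]
sgrip (array([473.6, 371.8, 214.4]), [4.9, 4.9]) [473.7 376.4 216. ] [473.3 366.2 216. ]
sseat (array([512.3, 389.2, 201.5]), [0.4, 0.4]) [509.6 390.2 200. ] [512.4 389.3 200. ]
fseat [591.5 224.4 200. ] [601.4 242.7 200. ]
load [ 600.9 -183.6  232. ]
stop [ 494.6 -358.1  207. ] [ 494.2 -359.2  207. ]
lamp [ 617.5 -102.3  365. ] [ 439.5 -401.4  365. ] [ 461.2 -403.7  365. ] [623.9 -93.  365. ]
```

View pics/c1.png

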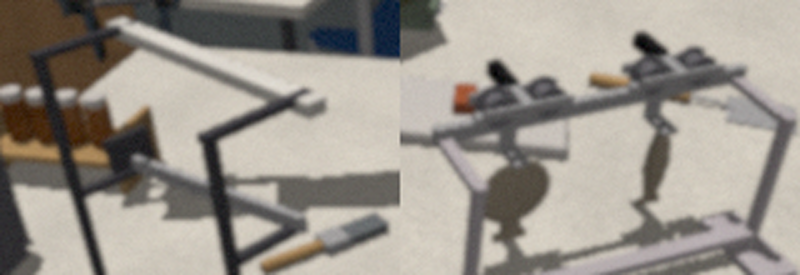

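The crop shows the bare rail, with its high end near (201,176). The flat-fish hanger is on the stand's near half, clear of the slim one. Points check out: load to stop measures about 205 mm, the slim seat is at z≈201, and the rail yaw is about −31°. Next I plan the approach for a close wrist look.

```bash
cat > plan.py <<'E'
from h import *
import json
def basis(yaw,lean,roll=0):
    s,c=np.sin(np.radians(lean)),np.cos(np.radians(lean))
    return R.from_euler('z',yaw,degrees=True)*R.from_euler('x',roll,degrees=True)*R.from_matrix(np.array([[c,0,s],[0,-1,0],[s,0,-c]]).T)
def cur():
    s=sensors.state(); return np.array(s["ee_pos"]),R.from_euler('xyz',s["ee_rot"],degrees=True)
def rows(p,r,P,Q,step=40,n=None):
    w=(r.inv()*Q).as_rotvec(); d=np.array(P)-p
    n=n or int(np.ceil(max(np.linalg.norm(d)/step,np.linalg.norm(w)/0.12,1)))
    out=[]
    for k in range(n):
        out.append(np.r_[np.round(r.inv().apply(d/n)/10,2),np.round(w/n,3)])
        r=r*R.from_rotvec(w/n)
    print(n)
    for i in range(0,n,5): print(json.dumps([round(float(v),3) for v in np.ravel(out[i:i+5])]))
    return p+d,r
E
python3 -c "
from plan import *
p,r=cur(); rows(p,r,[483,174,311],basis(27,43))"
```

```text
20
[2.57, -2.86, -0.6, 0.002, 0.037, -0.006, 2.6, -2.84, -0.5, 0.002, 0.037, -0.006, 2.64, -2.83, -0.39, 0.002, 0.037, -0.006, 2.66, -2.82, -0.29, 0.002, 0.037, -0.006, 2.69, -2.8, -0.18, 0.002, 0.037, -0.006]
[2.71, -2.79, -0.07, 0.002, 0.037, -0.006, 2.73, -2.77, 0.04, 0.002, 0.037, -0.006, 2.74, -2.76, 0.14, 0.002, 0.037, -0.006, 2.75, -2.74, 0.25, 0.002, 0.037, -0.006, 2.75, -2.72, 0.36, 0.002, 0.037, -0.006]
[2.75, -2.71, 0.47, 0.002, 0.037, -0.006, 2.75, -2.69, 0.58, 0.002, 0.037, -0.006, 2.74, -2.67, 0.69, 0.002, 0.037, -0.006, 2.72, -2.66, 0.8, 0.002, 0.037, -0.006, 2.71, -2.64, 0.9, 0.002, 0.037, -0.006]
[2.69, -2.62, 1.01, 0.002, 0.037, -0.006, 2.66, -2.6, 1.12, 0.002, 0.037, -0.006, 2.63, -2.59, 1.22, 0.002, 0.037, -0.006, 2.6, -2.57, 1.33, 0.002, 0.037, -0.006, 2.56, -2.55, 1.43, 0.002, 0.037, -0.006]
```

Request:
{"name": "step_arm", "arguments": {"plan": [2.6,-2.85,-0.6,0.002,0.037,-0.006,2.6,-2.85,-0.5,0.002,0.037,-0.006,2.65,-2.85,-0.4,0.002,0.037,-0.006,2.65,-2.8,-0.3,0.002,0.037,-0.006,2.7,-2.8,-0.2,0.002,0.037,-0.006]}}

```text
time_s: 1.87
ee_pos: [270.4, -359.4, 221.6]
ee_rot: [-179.6, -10.7, 21.9]
force: [1.5, -0.3, 0.2]
gripper_width: 91.3
gripper_force: 0.0
```

Request:
{"name": "step_arm", "arguments": {"plan": [2.7,-2.8,-0.1,0.002,0.037,-0.006,2.75,-2.75,0.05,0.002,0.037,-0.006,2.75,-2.75,0.15,0.002,0.037,-0.006,2.75,-2.75,0.25,0.002,0.037,-0.006,2.75,-2.7,0.35,0.002,0.037,-0.006]}}

```text
time_s: 2.28
ee_pos: [341.3, -180.8, 251.3]
ee_rot: [-179.5, -21.3, 23.6]
force: [0.5, 0.2, -1.3]
gripper_width: 91.1
gripper_force: 0.0
```

Request:
{"name": "step_arm", "arguments": {"plan": [2.75,-2.7,0.45,0.002,0.037,-0.006,2.75,-2.7,0.6,0.002,0.037,-0.006,2.75,-2.65,0.7,0.002,0.037,-0.006,2.7,-2.65,0.8,0.002,0.037,-0.006,2.7,-2.65,0.9,0.002,0.037,-0.006]}}

```text
time_s: 2.7
ee_pos: [411.7, -2.4, 280.1]
ee_rot: [-179.8, -32.0, 25.4]
force: [1.2, -1.0, 0.8]
gripper_width: 91.3
gripper_force: 0.0
```

Request:
{"name": "step_arm", "arguments": {"plan": [2.7,-2.6,1.0,0.002,0.037,-0.006,2.65,-2.6,1.1,0.002,0.037,-0.006,2.65,-2.6,1.2,0.002,0.037,-0.006,2.6,-2.55,1.35,0.002,0.037,-0.006,2.55,-2.55,1.45,0.002,0.037,-0.006]}}

```text
time_s: 3.12
ee_pos: [482.1, 177.1, 308.8]
ee_rot: [179.5, -42.6, 27.7]
force: [0.6, -2.0, -0.8]
gripper_width: 91.3
gripper_force: 0.0
```

```bash
cat > c.py <<'E'
from plan import *
import sys
W=viewer.grab_frame("wrist"); s=sensors.state()
print(s["time_s"],s["ee_pos"].round(1),s["ee_rot"].round(1),s["qpos"].round(0))
def onz(f,p,z): o,d=ray(f,p); return (o+d*(z-o[2])/d[2]).round(1)
for t,z in (("flat_grip",216),("flat_seat",200),("slim_grip",216),("slim_seat",200),("stand",0)):
    for d in viewer.pinpoint(t,W)[:3]: print(t,np.round(d["location"],1),round(d["score"],2),onz(W,d["location"],z))
cv2.imwrite(f"pics/{sys.argv[1]}.png",cv2.resize(cv2.cvtColor(W["img"],cv2.COLOR_RGB2BGR),(768,576)))
E
python3 c.py w1
```

```text
3.1667 [482.4 183.  309. ] [179.7 -42.7  27.9] [ 12. -11. 119.  19.  32.  62.]
flat_grip [260. 183.] 0.91 [562.2 212.8 216. ]
flat_seat [254.8 162.6] 0.6 [594.9 236.8 200. ]
slim_grip [104.2 185.7] 0.8 [475.1 371.6 216. ]
slim_seat [116.6 159.1] 0.78 [516.8 397.9 200. ]
```

View pics/w1.png

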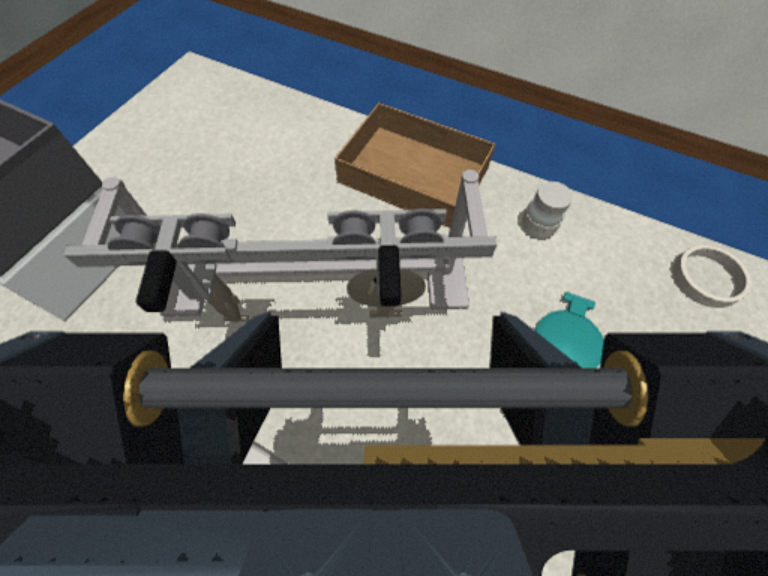

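The wrist view shows the flat hanger on the right, with its grip at (260,183) and the disc fish below it. The slim hanger is on the left at (104,186). Stand yaw is about 29° and the grip is at about (562,213,216), consistent with the other views. Moving in closer.

```bash
cat > g.py <<'E'
from plan import *
import sys
gx,gy,yaw,so=map(float,sys.argv[1:5]); gz=216; Q=basis(yaw,43); H=R.from_euler('z',yaw,degrees=True)
P=np.array([gx,gy,gz])+H.apply([-6,0,0])+Q.apply([0,0,5-so]); p,r=cur(); print(P.round(1)); rows(p,r,P,Q)
E
python3 g.py 562.5 213 28.7 60
```

```text
[524.3 192.1 256.2]
2
[-0.03, 0.15, 3.44, 0.011, 0.005, -0.007, -0.05, 0.19, 3.44, 0.011, 0.005, -0.007]
```

Request:
{"name": "step_arm", "arguments": {"plan": [0,0.15,2.5,0.011,0.005,-0.007,0,0.2,2.5,0.011,0.005,-0.007,0,0,1.9,0,0,0,0,0,0,0,0,0]}}

```text
time_s: 3.75
ee_pos: [525.5, 191.3, 253.4]
ee_rot: [-179.8, -42.7, 28.4]
force: [0.6, -0.6, -0.1]
gripper_width: 91.1
gripper_force: 0.0
```

```bash
python3 c.py w2
```

```text
3.8 [525.4 191.5 255.1] [-179.9  -42.8   28.4] [ 11.  -4. 121.  29.  24.  50.]
flat_grip [255.7 195.5] 0.74 [561.5 211.4 216. ]
flat_seat [252.2 167.1] 0.83 [596.8 234.9 200. ]
slim_grip [ 58.9 198.4] 0.78 [473.1 368.5 216. ]
slim_seat [ 81.2 165.7] 0.69 [513.2 393.  200. ]
```

View pics/w2.png

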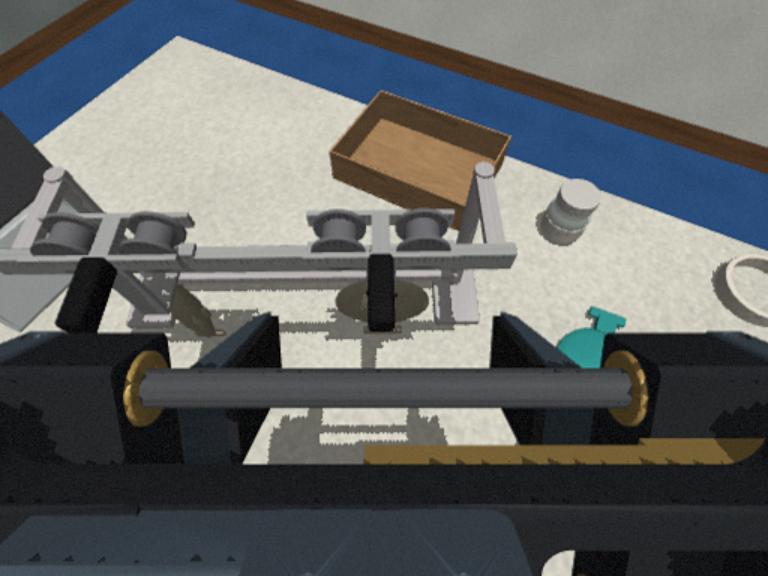

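The grip now sits at (255,195), centred between the fingers. The bar runs level in the picture, so the yaw is right. Going in to grasp.

```bash
python3 g.py 562 212 28.7 0
```

```text
[559.7 210.8 212.3]
2
[-0.17, 0.04, 3.01, 0.0, -0.001, -0.0, -0.16, 0.04, 3.01, 0.0, -0.001, -0.0]
```

Request:
{"name": "step_arm", "arguments": {"plan": [-0.15,0.05,1.5,0,0,0,-0.15,0.05,1.5,0,0,0,0,0,1.5,0,0,0,0,0,1.5,0,0,0,0,0,0,0,0,0], "hand": 5}}

```text
time_s: 4.47
ee_pos: [559.7, 211.6, 209.8]
ee_rot: [-179.9, -42.9, 28.7]
force: [0.7, -0.4, -0.8]
gripper_width: 60.7
gripper_force: 0.0
```

```bash
python3 g.py 562 212 28.7 0; python3 c.py w3
```

```text
[559.7 210.8 212.3]
1
[0.14, 0.07, -0.21, -0.001, 0.002, -0.0]
4.5167 [559.4 211.5 210.7] [-179.9  -42.9   28.7] [ 13.   3. 122.  39.  17.  41.]
flat_grip [255.4 214.5] 0.8 [561.6 213.1 216. ]
flat_seat [253.5 175.7] 0.98 [598.5 235.3 200. ]
flat_seat [  3.3 215.1] 0.39 [473.1 388.7 200. ]
slim_grip [  5.8 215.1] 0.66 [475.3 369.6 216. ]
slim_seat [ 38.5 176.4] 0.9 [511.1 393.4 200. ]
```

View pics/w3.png

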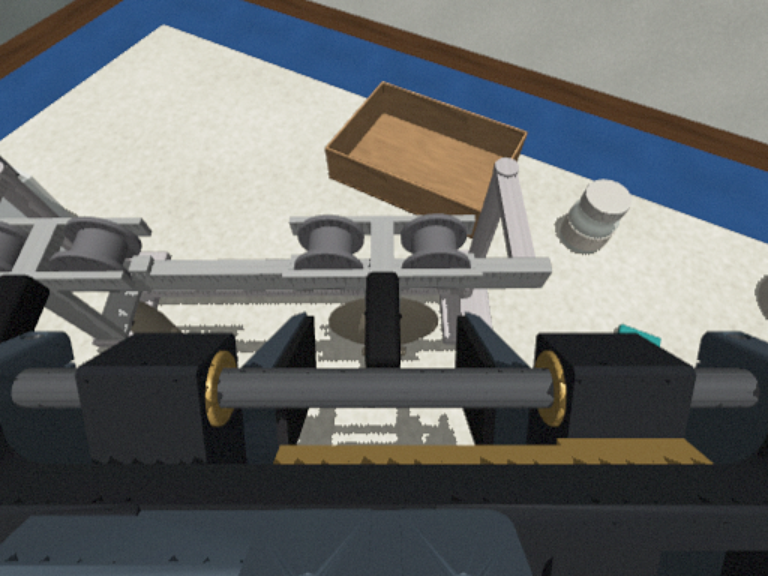

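The grip, at (255,214), is between the fingers, and nothing else is between the pads. Closing.

Request:
{"name": "step_arm", "arguments": {"plan": [0,0,0,0,0,0,0,0,0,0,0,0,0,0,0,0,0,0,0,0,0,0,0,0,0,0,0,0,0,0], "hand": 0, "newtons": 40}}

```text
time_s: 5.18
ee_pos: [559.7, 211.3, 211.1]
ee_rot: [-180.0, -43.0, 28.7]
force: [-0.1, 0.1, 0.3]
gripper_width: 19.6
gripper_force: 0.0
```

Request:
{"name": "step_arm", "arguments": {"plan": [0,0,0,0,0,0,0,0,0,0,0,0,0,0,0,0,0,0,0,0,0,0,0,0,0,0,0,0,0,0]}}

```text
time_s: 5.6
ee_pos: [559.7, 211.4, 211.1]
ee_rot: [-180.0, -43.0, 28.7]
force: [-0.5, -0.8, -0.1]
gripper_width: 0.5
gripper_force: 0.3
```

```bash
cat > m.py <<'E'
from plan import *
import sys
# world dx dy dz, step
a=list(map(float,sys.argv[1:]));p,r=cur();rows(p,r,p+R.from_euler('z',a[0],degrees=True).apply(a[1:4]),r,step=a[4])
E
python3 m.py 28.7 0 0 20 5; python3 m.py 28.7 -110 0 0 18
```

```text
4
[0.34, -0.0, -0.37, 0.0, 0.0, 0.0, 0.34, -0.0, -0.37, 0.0, 0.0, 0.0, 0.34, -0.0, -0.37, 0.0, 0.0, 0.0, 0.34, -0.0, -0.37, 0.0, 0.0, 0.0]
7
[-1.15, -0.0, -1.07, 0.0, 0.0, 0.0, -1.15, -0.0, -1.07, 0.0, 0.0, 0.0, -1.15, -0.0, -1.07, 0.0, 0.0, 0.0, -1.15, -0.0, -1.07, 0.0, 0.0, 0.0, -1.15, -0.0, -1.07, 0.0, 0.0, 0.0]
[-1.15, -0.0, -1.07, 0.0, 0.0, 0.0, -1.15, -0.0, -1.07, 0.0, 0.0, 0.0]
```

The fingers closed fully, so the grasp missed. Looking.

```bash
python3 c.py w4
python3 - <<'E'
from h import *
S=viewer.grab_frame("scene");i=cv2.cvtColor(S["img"],cv2.COLOR_RGB2BGR)[100:250,270:450]
a=cv2.resize(i,(720,600),interpolation=cv2.INTER_CUBIC)
w=cv2.imread("pics/w4.png")
cv2.imwrite("pics/c4.png",np.hstack([cv2.resize(a,(400,333)),cv2.resize(w,(400,333))]))
for n in ("flat_grip","flat_seat"): print(n,[(np.round(d["location"],1).tolist(),round(d["score"],2)) for d in viewer.pinpoint(n,S)][:4])
E
```

```text
5.65 [559.7 211.3 211.1] [-180.   -43.    28.7] [ 13.   3. 122.  39.  17.  41.]
flat_seat [255.6 175.7] 0.92 [600.1 234.  200. ]
slim_grip [  4.6 216.5] 0.87 [474.  370.4 216. ]
slim_seat [ 41.7 177.8] 0.7 [511.6 391.  200. ]
flat_grip [([259.8, 221.8], 0.98), ([330.5, 182.3], 0.58)]
flat_seat [([336.2, 196.1], 0.88), ([257.5, 235.7], 0.72), ([142.8, 155.4], 0.45)]
```

View pics/c4.png

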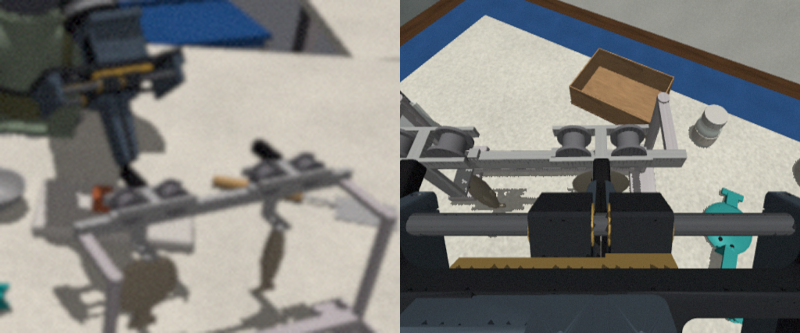

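Run:
```python
from plan import *
S=viewer.grab_frame("scene");W=viewer.grab_frame("wrist");T=viewer.grab_frame("top")
p,r=cur(); print(env.finger_overhang)
for n,f in(("S",S),("W",W),("T",T)):
    print(n,"tip",proj(f,p+r.apply([0,0,14])).round(1),"tcp",proj(f,p).round(1),"grip",[proj(f,np.array([562,212,216])+R.from_euler('z',28.7,degrees=True).apply([d,0,0])).round(1).tolist() for d in(-24,0,24)])
    for t in ("flat_grip","flat_seat"): print(t,[(np.round(d["location"],1).tolist(),round(d["score"],2)) for d in viewer.pinpoint(t,f)][:4])
print("wcam in tool",r.inv().apply(W["position"]-p).round(1),(r.inv()*R.from_matrix(rot(W))).as_euler('xyz',degrees=True).round(1))
s=cv2.cvtColor(S["img"],cv2.COLOR_RGB2BGR)[150:220,285:375]; w=cv2.cvtColor(W["img"],cv2.COLOR_RGB2BGR)[150:290,165:345]
cv2.imwrite("pics/c5.png",np.hstack([cv2.resize(s,(400,311),interpolation=cv2.INTER_CUBIC),cv2.resize(w,(400,311),interpolation=cv2.INTER_CUBIC)]))
```

```text
14.0
S tip [331.6 186.6] tcp [330.3 181.5] grip [[326.7, 175.9], [330.7, 180.4], [334.9, 185.2]]
flat_grip [([257.9, 224.1], 0.82), ([328.5, 181.4], 0.81)]
flat_seat [([260.3, 233.8], 0.85), ([337.0, 191.9], 0.62)]
W tip [256.1 214.9] tcp [256. 221.] grip [[256.8, 247.4], [256.8, 215.2], [256.8, 186.4]]
flat_grip [([258.9, 215.3], 0.68)]
flat_seat [([255.2, 177.5], 0.7)]
T tip [171.4 182.3] tcp [172.3 184.8] grip [[175.9, 191.9], [171.7, 183.6], [167.6, 175.3]]
flat_grip [([173.2, 183.9], 0.7), ([249.8, 191.0], 0.61)]
flat_seat [([167.5, 168.5], 0.93), ([251.5, 183.3], 0.71)]
wcam in tool [  69.2    0.4 -193.4] [-14.3   0.   90. ]
```

View pics/c5.png

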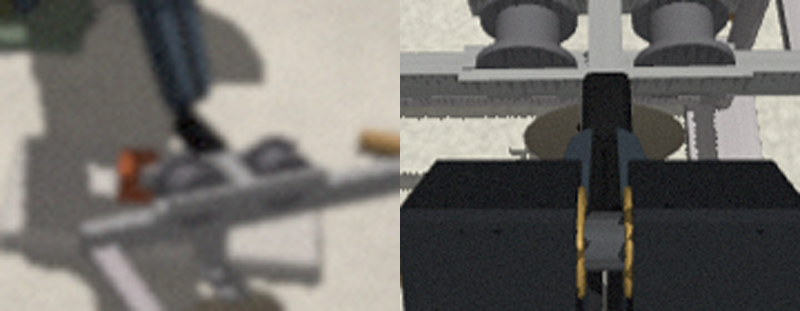

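The crop shows the fingers either side of the grip, with the jaw blocks about 16 mm apart, which contradicts the reading. Rechecking it.

Request:
{"name": "step_arm", "arguments": {"plan": [0,0,0,0,0,0,0,0,0,0,0,0], "hand": 0, "newtons": 40}}

```text
time_s: 6.67
ee_pos: [559.6, 211.3, 211.0]
ee_rot: [-180.0, -43.0, 28.7]
force: [-0.6, 0.1, 0.5]
gripper_width: 0.4
gripper_force: 0.2
```

Request:
{"name": "step_arm", "arguments": {"plan": [0.25,0,-0.3,0,0,0,0.25,0,-0.3,0,0,0,0.2,0,-0.2,0,0,0,0,0,0,0,0,0]}}

```text
time_s: 7.0
ee_pos: [560.0, 211.2, 223.0]
ee_rot: [180.0, -43.1, 28.7]
force: [-0.4, -0.0, -0.5]
gripper_width: 0.1
gripper_force: 0.0
```

```bash
python3 c.py w6; python3 -c "
from plan import *
s=sensors.state();print(s['force'].round(2),s['torque'].round(3),s['gripper_width'],s['gripper_force'])
a=cv2.imread('pics/w4.png');b=cv2.imread('pics/w6.png')
cv2.imwrite('pics/c6.png',np.hstack([cv2.resize(i[240:420,250:520],(400,267),interpolation=cv2.INTER_CUBIC) for i in(a,b)]))"
```

```text
7.05 [559.7 211.2 222.5] [-180.   -43.1   28.7] [ 13.   2. 121.  35.  18.  45.]
flat_grip [259.4 225.2] 0.74 [560.8 208.8 216. ]
flat_seat [254.5 186.4] 0.91 [596.9 233.1 200. ]
slim_grip [ 18.3 223.2] 0.96 [474.7 369.3 216. ]
slim_seat [ 49.9 184.2] 0.56 [512.2 392.3 200. ]
[-0.5  -0.22  0.13] [-0.218  0.35   0.003] 0.08793655073970183 0.0
```

View pics/c6.png

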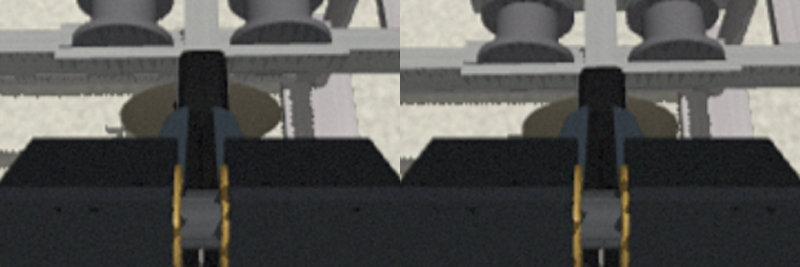

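The hanger did not lift, so the fingers closed above the grip. The images show the real fingertips about 25–30 mm short of the documented tip: in the scene view the fingers end at (330,176), where the tip was predicted at (332,187). I'll reopen, advance further along the tool axis and retry, watching the force.

Request:
{"name": "step_arm", "arguments": {"plan": [0,0,0,0,0,0,0,0,0,0,0,0,0,0,0,0,0,0,0,0,0,0,0,0,0,0,0,0,0,0], "hand": 5}}

```text
time_s: 7.72
ee_pos: [559.3, 211.2, 221.6]
ee_rot: [-180.0, -43.0, 28.7]
force: [-0.1, -0.3, -1.2]
gripper_width: 31.0
gripper_force: 0.0
```

Request:
{"name": "step_arm", "arguments": {"plan": [-0.3,0,0.4,0,0,0,-0.3,0,0.4,0,0,0,-0.2,0,0.5,0,0,0,0,0,0.5,0,0,0,0,0,0.5,0,0,0]}}

```text
time_s: 8.13
ee_pos: [568.2, 216.0, 199.2]
ee_rot: [-180.0, -43.0, 28.7]
force: [0.4, 0.1, -0.4]
gripper_width: 49.6
gripper_force: 0.0
```

Run:
```python
from plan import *
s=sensors.state();print(s['force'].round(2),s['torque'].round(3),s['gripper_width'])
W=viewer.grab_frame("wrist");cv2.imwrite("pics/w7.png",W["img"][:,:,::-1])
S=viewer.grab_frame("scene");cv2.imwrite("pics/s7.png",S["img"][:,:,::-1])
# fingertip outline numerically: per column topmost dark-blue pixel rows along a few columns
g=W["img"].astype(int)
for c in range(190,325,6): 
    col=g[190:260,c]; print(c,"".join("#" if v.sum()<110 else "b" if (v[2]>v[0]+8 and v.sum()<260) else "." for v in col))
```

```text
[ 0.44  0.06 -0.43] [-0.192  0.345 -0.052] 49.64141877995708
190 ....................................bbbbbbbbbbbbbbbbbbbb..............
196 .............................bbbbbbbbbbbbbbbbbbbbbbb###...............
202 .......................bbbbbbbbbbbbbbbbb###############...............
208 ....................bbbbbbbb###########################...............
214 .....................##################################...............
220 ......................................................................
226 ......................................................................
232 ......................................................................
238 ......................................................................
244 ......................##..............................................
250 ###.###########.####################.########.#########...............
256 ###.#############.#####...##############.####..#..##.##.b.............
262 ###########.#############.##.#.####..######.####.##.#.................
268 #######################################################...............
274 ......................................................................
280 ......................................................................
286 ......................................................................
292 ......................................................................
298 .....................##################################...............
304 ...................bbbbbb##############################...............
310 .....................bbbbbbbbbbbbbbbb.#################...............
316 ...........................bbbbbbbbbbbbbbbbbbbbb#######...............
322 ...................................bbbbbbbbbbbbbbbbbb##...............
```

Measured in the picture: at 49.6 mm opening the pad edges lie 79 px apart, with tip corners at row 211. That puts the tips at tool z ≈ −26 rather than +14, so the gripper sits about 40 mm further back than stated, and I need about 23 mm more advance.

Request:
{"name": "step_arm", "arguments": {"plan": [0,0,0.6,0,0,0,0,0,0.6,0,0,0,0,0,0.6,0,0,0,0,0,0.5,0,0,0,0,0,0,0,0,0]}}

```text
time_s: 8.65
ee_pos: [582.0, 223.7, 182.0]
ee_rot: [-179.9, -43.0, 28.7]
force: [-0.1, -0.9, -0.6]
gripper_width: 49.8
gripper_force: 0.0
```

Request:
{"name": "step_arm", "arguments": {"plan": [0,0,0,0,0,0,0,0,0,0,0,0,0,0,0,0,0,0,0,0,0,0,0,0,0,0,0,0,0,0], "hand": 0}}

```text
time_s: 9.07
ee_pos: [581.7, 223.4, 182.9]
ee_rot: [-180.0, -43.0, 28.7]
force: [-0.0, -0.3, 0.1]
gripper_width: 19.6
gripper_force: 0.0
```

Request:
{"name": "step_arm", "arguments": {"plan": [0,0,0,0,0,0,0,0,0,0,0,0,0,0,0,0,0,0]}}

```text
time_s: 9.32
ee_pos: [581.8, 223.4, 182.8]
ee_rot: [-180.0, -43.0, 28.7]
force: [-1.5, -1.4, 1.7]
gripper_width: 16.0
gripper_force: 40.0
```

```bash
python3 m.py 28.7 0 0 20 5; python3 m.py 28.7 -110 0 0 18
```

```text
4
[0.34, -0.0, -0.37, 0.0, 0.0, 0.0, 0.34, -0.0, -0.37, 0.0, 0.0, 0.0, 0.34, -0.0, -0.37, 0.0, 0.0, 0.0, 0.34, -0.0, -0.37, 0.0, 0.0, 0.0]
7
[-1.15, -0.0, -1.07, 0.0, 0.0, 0.0, -1.15, -0.0, -1.07, 0.0, 0.0, 0.0, -1.15, -0.0, -1.07, 0.0, 0.0, 0.0, -1.15, -0.0, -1.07, 0.0, 0.0, 0.0, -1.15, -0.0, -1.07, 0.0, 0.0, 0.0]
[-1.15, -0.0, -1.07, 0.0, 0.0, 0.0, -1.15, -0.0, -1.07, 0.0, 0.0, 0.0]
```

Gripped: 16.0 mm at 40 N. Lifting.

Request:
{"name": "step_arm", "arguments": {"plan": [0.2,0,-0.2,0,0,0,0.35,0,-0.4,0,0,0,0.35,0,-0.35,0,0,0,0.35,0,-0.4,0,0,0,0.15,0,-0.15,0,0,0], "newtons": 50}}

```text
time_s: 9.73
ee_pos: [581.2, 223.4, 202.7]
ee_rot: [-179.9, -42.9, 28.7]
force: [0.6, 0.6, -2.9]
gripper_width: 15.7
gripper_force: 50.0
```

```bash
python3 c.py w8; python3 -c "
from plan import *
s=sensors.state();print(s['force'].round(2),s['torque'].round(3),s['gripper_width'],s['gripper_force'])"
```

```text
9.7833 [581.4 223.5 203.1] [-179.9  -43.    28.7] [ 14.   6. 120.  39.  16.  41.]
flat_grip [255.9 234.8] 0.76 [567.4 215.9 216. ]
flat_grip [437.9 375.7] 0.57 [544.8  93.7 216. ]
flat_seat [419.  355.4] 0.83 [553.   97.4 200. ]
flat_seat [256.5 232.6] 0.72 [574.3 219.3 200. ]
flat_seat [255.1 183.6] 0.58 [610.1 240.2 200. ]
slim_grip [253.4 187.7] 0.2 [598.2 234.9 216. ]
slim_seat [ 20.6 199.2] 0.55 [510.6 392.6 200. ]
[-0.07  0.43 -2.77] [-0.359  0.716  0.003] 15.315112394946679 49.975005984306335
```

Holding about 2.8 N, so it is lifted. Withdrawing level towards the robot.

Request:
{"name": "step_arm", "arguments": {"plan": [-0.7,0,-0.65,0,0,0,-1.15,0,-1.05,0,0,0,-1.15,0,-1.1,0,0,0,-1.15,0,-1.05,0,0,0,-1.15,0,-1.1,0,0,0]}}

```text
time_s: 10.45
ee_pos: [516.6, 188.1, 202.5]
ee_rot: [-179.9, -43.0, 28.7]
force: [-0.2, -0.7, -2.4]
gripper_width: 15.7
gripper_force: 50.0
```

Request:
{"name": "step_arm", "arguments": {"plan": [-1.15,0,-1.05,0,0,0,-1.15,0,-1.1,0,0,0,-0.6,0,-0.55,0,0,0,0,0,0,0,0,0]}}

```text
time_s: 10.78
ee_pos: [481.5, 168.8, 202.6]
ee_rot: [-179.9, -43.0, 28.7]
force: [-0.2, -0.6, -1.7]
gripper_width: 15.8
gripper_force: 50.0
```

```bash
cat > k.py <<'E'
from plan import *
# hanger in tool, as gripped
Q0=basis(28.7,43); P0=np.array([581.8,223.4,182.8]); H0=R.from_euler('z',28.7,degrees=True)
g=np.array([562,212,216.]); seat=g+H0.apply([42,0,-16])
s_t=Q0.inv().apply(seat-P0); g_t=Q0.inv().apply(g-P0)
E
python3 - <<'E'
import sys; sys.path.insert(0,'.')
from k import *
p,r=cur(); print("seat_t",s_t.round(1),"grip_t",g_t.round(1)); 
W=viewer.grab_frame("wrist")
print("pred seat px",proj(W,p+r.apply(s_t)).round(1),"grip",proj(W,p+r.apply(g_t)).round(1))
for t in("flat_seat","flat_grip"): print(t,[(np.round(d["location"],1).tolist(),round(d["score"],2)) for d in viewer.pinpoint(t,W)])
print(p.round(1),sensors.state()["force"].round(1), "seat now",(p+r.apply(s_t)).round(1))
E
```

```text
seat_t [25.7  0.5  0.5] grip_t [  5.9   0.5 -39.9]
pred seat px [256.7 186.5] grip [256.8 234.3]
flat_seat [([257.7, 183.6], 0.7), ([395.7, 258.7], 0.62)]
flat_grip [([258.0, 234.5], 0.89)]
[481.5 168.8 202.6] [ 0.9  0.4 -2.2] seat now [498.6 177.6 219.8]
```

The hanger is where predicted: seat seen at (258,184) against (257,187) expected, so it has not slipped. Planning the carry to a point in front of the rail.

Run:
```python
from k import *
p,r=cur()
Q1=basis(14,43,2); P1=np.array([475,110,280])-Q1.apply(s_t)
Q2=basis(-31,43,7); L=np.array([599.5,-184.5,232]); P2=L+R.from_euler('z',-31,degrees=True).apply([-120,0,25])-Q2.apply(s_t)
rows(p,r,P1,Q1,n=5); rows(P1,Q1,P2,Q2,n=10); print(P1.round(1),P2.round(1),Q2.as_euler('xyz',degrees=True).round(1))
```

```text
5
[0.01, 0.84, -1.61, -0.03, 0.001, 0.042, 0.04, 0.89, -1.59, -0.03, 0.001, 0.042, 0.08, 0.93, -1.56, -0.03, 0.001, 0.042, 0.13, 0.97, -1.53, -0.03, 0.001, 0.042, 0.17, 1.01, -1.5, -0.03, 0.001, 0.042]
10
[-0.31, 2.17, -0.08, -0.047, 0.006, 0.063, -0.17, 2.19, 0.02, -0.047, 0.006, 0.063, -0.03, 2.19, 0.13, -0.047, 0.006, 0.063, 0.1, 2.18, 0.23, -0.047, 0.006, 0.063, 0.24, 2.16, 0.33, -0.047, 0.006, 0.063]
[0.37, 2.12, 0.44, -0.047, 0.006, 0.063, 0.5, 2.07, 0.54, -0.047, 0.006, 0.063, 0.62, 2.01, 0.64, -0.047, 0.006, 0.063, 0.74, 1.93, 0.74, -0.047, 0.006, 0.063, 0.86, 1.84, 0.83, -0.047, 0.006, 0.063]
[456.1 106.4 262.8] [ 481.5 -110.6  240. ] [-170.5  -42.6  -37.5]
```

Request:
{"name": "step_arm", "arguments": {"plan": [0,0.85,-1.6,-0.03,0.001,0.042,0.05,0.9,-1.6,-0.03,0.001,0.042,0.1,0.95,-1.55,-0.03,0.001,0.042,0.1,0.95,-1.55,-0.03,0.001,0.042,0.15,1.0,-1.5,-0.03,0.001,0.042]}}

```text
time_s: 11.35
ee_pos: [455.5, 105.9, 262.6]
ee_rot: [-177.3, -43.0, 12.1]
force: [-0.5, 0.5, -2.2]
gripper_width: 15.8
gripper_force: 50.0
```

Request:
{"name": "step_arm", "arguments": {"plan": [-0.3,2.15,-0.1,-0.047,0.006,0.063,-0.15,2.2,0,-0.047,0.006,0.063,-0.05,2.2,0.15,-0.047,0.006,0.063,0.1,2.2,0.25,-0.047,0.006,0.063,0.25,2.15,0.35,-0.047,0.006,0.063]}}

```text
time_s: 11.77
ee_pos: [468.8, -2.9, 250.6]
ee_rot: [-173.6, -43.3, -12.9]
force: [0.0, -0.2, -1.2]
gripper_width: 15.2
gripper_force: 50.0
```

Request:
{"name": "step_arm", "arguments": {"plan": [0.35,2.1,0.45,-0.047,0.006,0.063,0.5,2.05,0.55,-0.047,0.006,0.063,0.6,2.0,0.65,-0.047,0.006,0.063,0.75,1.95,0.75,-0.047,0.006,0.063,0.85,1.85,0.85,-0.047,0.006,0.063]}}

```text
time_s: 12.18
ee_pos: [482.2, -111.2, 238.2]
ee_rot: [-170.2, -42.5, -37.7]
force: [-0.5, -0.7, -0.8]
gripper_width: 15.6
gripper_force: 50.0
```

Request:
{"name": "step_arm", "arguments": {"plan": [0,0,0,0,0,0,0,0,0,0,0,0]}}

```text
time_s: 12.35
ee_pos: [482.3, -110.3, 238.0]
ee_rot: [-170.3, -42.4, -37.4]
force: [-0.8, 0.7, -1.2]
gripper_width: 15.4
gripper_force: 50.0
```

```bash
cat > d.py <<'E'
from k import *
import sys
W=viewer.grab_frame("wrist");S=viewer.grab_frame("scene");T=viewer.grab_frame("top"); p,r=cur()
def onz(f,p,z): o,d=ray(f,p); return (o+d*(z-o[2])/d[2]).round(1)
for n,f in(("W",W),("S",S),("T",T)):
    for t,z in(("rail_load",232),("rail_stop",207),("rack",0)):
        for d in viewer.pinpoint(t,f)[:3]: print(n,t,np.round(d["location"],1),round(d["score"],2),onz(f,d["location"],z))
    cv2.imwrite(f"pics/{n}_{sys.argv[1]}.png",f["img"][:,:,::-1])
for t in("flat_seat","flat_grip"): print(t,[(np.round(d["location"],1).tolist(),round(d["score"],2)) for d in viewer.pinpoint(t,W)][:2])
print("pred",proj(W,p+r.apply(s_t)).round(1),"seat",(p+r.apply(s_t)).round(1),sensors.state()["force"].round(1),sensors.state()["time_s"])
L=np.array([599.5,-184.5,232]);X=R.from_euler('z',-31,degrees=True)
print("pred load in W/S",proj(W,L).round(1),proj(S,L).round(1),"hi end W/S",proj(W,L+X.apply([0,74.4,9.1])).round(1),proj(S,L+X.apply([0,74.4,9.1])).round(1))
E
python3 d.py 9; python3 -c "
import cv2,numpy as np
a=cv2.imread('pics/W_9.png');b=cv2.imread('pics/S_9.png')
cv2.imwrite('pics/c9.png',np.vstack([cv2.resize(a[100:250],(800,234)),cv2.resize(b[90:200,80:320],(800,366),interpolation=cv2.INTER_CUBIC)]))"
```

```text
W rail_load [255.8  96. ] 0.87 [ 599.8 -178.9  232. ]
W rail_stop [466.5  87.6] 0.96 [ 502.  -363.5  207. ]
S rail_load [186.7 168.5] 0.78 [ 594.4 -177.4  232. ]
S rail_load [398.3 179.2] 0.75 [551.7 380.5 232. ]
S rail_stop [140.5 154.9] 0.68 [ 502.  -366.9  207. ]
S rack [174.8 223.1] 0.93 [ 561.3 -262.3    0. ]
T rail_stop [397.1 215.4] 0.67 [ 495.3 -360.7  207. ]
flat_seat [([256.2, 187.7], 0.76)]
flat_grip [([258.4, 232.1], 0.68)]
pred [256.8 187.8] seat [ 496.8 -122.   255.3] [ 0.   0.5 -2.4] 13.05
pred load in W/S [260.8  93.7] [183.6 169.2] hi end W/S [184.8  93.7] [200.8 175.8]
```

View pics/c9.png

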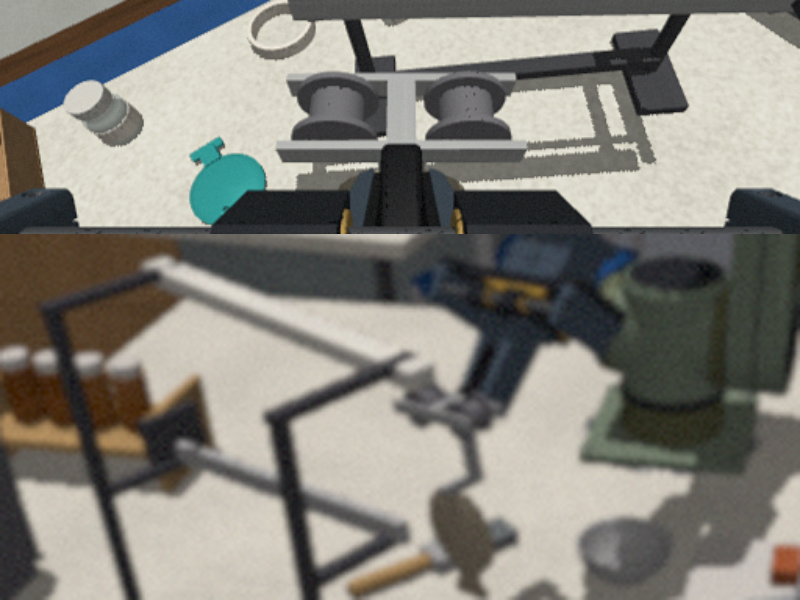

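The wrist crop shows the hanger upright in the grip, with its wheels at (212,168) and (298,168). The rail's near face is above them at rows of about 90–112. The scene crop shows the hanger clear in front of the rail's high end. Now fitting the rail's edges numerically.

Run:
```python
from k import *
W=viewer.grab_frame("wrist"); g=cv2.cvtColor(W["img"],cv2.COLOR_RGB2GRAY).astype(int)
L=np.array([599.5,-184.5,232]);X=R.from_euler('z',-31,degrees=True)
for y in(60,30,0,-40,-80,-120,-160): print(y,[proj(W,L+X.apply([x,y,y*.1228+z])).round(1).tolist() for x,z in((5,0),(-5,0),(-5,-20))])
for c in(200,230,260,300,340,380,420): print(c,g[70:122:1,c].tolist())
```

```text
60 [[199.6, 90.2], [198.6, 97.3], [204.5, 112.2]]
30 [[229.9, 90.2], [229.4, 97.3], [233.4, 112.3]]
0 [[260.2, 90.2], [260.3, 97.3], [262.4, 112.3]]
-40 [[300.7, 90.2], [301.4, 97.3], [301.1, 112.3]]
-80 [[341.2, 90.2], [342.6, 97.3], [339.9, 112.3]]
-120 [[381.7, 90.2], [383.9, 97.3], [378.6, 112.3]]
-160 [[422.3, 90.2], [425.2, 97.3], [417.5, 112.3]]
200 [69, 72, 71, 70, 70, 69, 70, 72, 65, 71, 67, 68, 69, 70, 73, 72, 69, 70, 69, 70, 68, 93, 157, 176, 177, 180, 180, 184, 135, 85, 81, 78, 80, 77, 78, 78, 81, 80, 83, 81, 79, 77, 69, 62, 92, 105, 103, 108, 110, 107, 108, 103]
230 [231, 231, 219, 187, 131, 90, 90, 91, 89, 87, 90, 90, 88, 88, 91, 90, 88, 92, 88, 95, 102, 165, 177, 172, 176, 178, 180, 183, 125, 82, 86, 86, 83, 82, 80, 81, 81, 78, 83, 80, 81, 77, 74, 70, 44, 19, 29, 27, 25, 32, 36, 33]
260 [224, 223, 221, 223, 221, 222, 219, 219, 223, 224, 221, 223, 223, 222, 222, 223, 222, 221, 199, 139, 116, 157, 173, 176, 176, 180, 183, 161, 105, 80, 85, 81, 82, 78, 79, 83, 81, 78, 80, 81, 77, 84, 126, 204, 221, 217, 217, 216, 215, 221, 217, 218]
300 [106, 108, 116, 116, 109, 112, 115,
[... 266 characters left out ...]
, 212, 215, 219, 218, 216, 215, 217, 219, 220, 195, 179, 177, 174, 176, 181, 179, 129, 84, 81, 76, 80, 78, 82, 85, 80, 80, 76, 76, 80, 78, 116, 196, 217, 224, 224, 217, 212, 211, 212, 215, 218, 219]
380 [210, 217, 221, 220, 219, 214, 218, 214, 212, 216, 218, 218, 219, 218, 217, 221, 218, 213, 188, 183, 180, 176, 178, 182, 181, 157, 107, 83, 78, 80, 83, 85, 81, 78, 79, 78, 78, 79, 81, 95, 189, 212, 212, 211, 210, 214, 211, 214, 213, 216, 219, 218]
420 [108, 119, 197, 223, 216, 218, 217, 221, 219, 217, 213, 219, 221, 223, 219, 216, 217, 222, 208, 186, 176, 182, 179, 183, 173, 117, 76, 79, 79, 81, 84, 82, 78, 80, 82, 76, 84, 78, 71, 192, 224, 224, 223, 220, 218, 218, 218, 226, 197, 150, 97, 74]
```

The rail's near edge lies within 0.5 mm of the model at the loading point. Its slope in the image corrects the yaw to −29.7°. Planning the put-on.

```bash
cat > pl.py <<'E'
from k import *
import sys
L=np.array([599.5,-184.0,232]);X=R.from_euler('z',-29.7,degrees=True);Q=basis(-29.7,43,7)
def go(x,y,z,p=None,r=None,step=20):
    if p is None: p,r=cur()
    P=L+X.apply([x,y,z])-Q.apply(s_t); return rows(p,r,P,Q,step=step)
def where():
    p,r=cur(); return X.inv().apply(p+r.apply(s_t)-L).round(1),((Q.inv()*r).as_rotvec(degrees=True)).round(1)
E
python3 - <<'E'
from pl import *
print(where()); p,r=go(-60,0,16); go(0,0,16,p,r,12)
E
```

```text
(array([-119.8,    2.4,   23.4]), array([-0.7,  0. ,  0.9]))
4
[0.97, 0.06, 1.15, 0.003, -0.0, -0.004, 0.97, 0.07, 1.15, 0.003, -0.0, -0.004, 0.97, 0.08, 1.15, 0.003, -0.0, -0.004, 0.97, 0.09, 1.15, 0.003, -0.0, -0.004]
5
[0.88, 0.0, 0.82, 0.0, 0.0, 0.0, 0.88, 0.0, 0.82, 0.0, 0.0, 0.0, 0.88, 0.0, 0.82, 0.0, 0.0, 0.0, 0.88, 0.0, 0.82, 0.0, 0.0, 0.0, 0.88, 0.0, 0.82, 0.0, 0.0, 0.0]
```

Request:
{"name": "step_arm", "arguments": {"plan": [0.95,0.05,1.15,0.003,0,-0.004,0.95,0.1,1.15,0.003,0,-0.004,0.95,0.1,1.15,0.003,0,-0.004,0.95,0.1,1.15,0.003,0,-0.004,0,0,0,0,0,0]}}

```text
time_s: 13.52
ee_pos: [533.0, -143.8, 230.2]
ee_rot: [-170.4, -42.7, -36.2]
force: [0.2, -0.7, -2.6]
gripper_width: 15.3
gripper_force: 50.0
```

Run:
```python
from pl import *
print(where(),sensors.state()["force"].round(1)); go(0,0,16,step=12)
W=viewer.grab_frame("wrist"); g=cv2.cvtColor(W["img"],cv2.COLOR_RGB2GRAY).astype(int)
for y in(0,-100,-150): print(y,[proj(W,L+X.apply([x,y,y*.1228+z])).round(1).tolist() for x,z in((5,0),(-5,0),(-5,-20))])
for c in(260,360,380,400,420): print(c,g[105:160,c].tolist())
print([(np.round(d["location"],1).tolist(),round(d["score"],2)) for d in viewer.pinpoint("rail_load",W)])
```

```text
(array([-58.5,  -0.6,  15.3]), array([-0. ,  0.1,  0. ])) [ 0.2 -0.7 -2.6]
5
[0.86, -0.01, 0.79, 0.0, -0.0, -0.0, 0.86, -0.01, 0.79, 0.0, -0.0, -0.0, 0.86, -0.01, 0.79, 0.0, -0.0, -0.0, 0.86, -0.01, 0.79, 0.0, -0.0, -0.0, 0.86, -0.01, 0.79, 0.0, -0.0, -0.0]
0 [[258.2, 132.7], [258.3, 141.7], [260.8, 155.8]]
-100 [[374.4, 132.6], [376.8, 141.6], [371.3, 155.7]]
-150 [[432.5, 132.5], [436.1, 141.6], [426.5, 155.7]]
260 [226, 222, 221, 224, 219, 177, 126, 116, 108, 105, 108, 112, 116, 115, 116, 120, 114, 113, 114, 111, 111, 113, 115, 111, 114, 116, 115, 114, 155, 177, 176, 175, 179, 176, 179, 183, 125, 79, 80, 84, 80, 113, 169, 182, 179, 178, 180, 178, 176, 179, 178, 181, 179, 177, 179]
360 [217, 219, 218, 212, 210, 207, 209, 215, 217, 216, 211, 212, 217, 216, 215, 210, 206, 212, 207, 206, 209, 214, 219, 217, 217, 217, 215, 184, 170, 178, 179, 173, 176, 179, 179, 176, 122, 83, 85, 79, 82, 83, 86, 88, 78, 78, 80, 80, 75, 128, 198, 211, 215, 218, 219]
380 [213, 208, 208, 216, 222, 221, 217, 215, 215, 215, 218, 218, 214, 210, 212, 211, 211, 211, 213, 218, 214, 215, 211, 218, 216, 212, 218, 191, 175, 182, 177, 179, 180, 181, 182, 151, 98, 77, 77, 83, 83, 81, 80, 83, 85, 80, 83, 78, 73, 123, 203, 221, 214, 210, 212]
400 [221, 222, 214, 213, 215, 215, 216, 217, 218, 213, 212, 220, 223, 219, 216, 211, 204, 203, 208, 214, 212, 210, 216, 225, 220, 216, 208, 181, 175, 180, 179, 181, 178, 177, 186, 177, 124, 80, 82, 84, 83, 80, 77, 84, 85, 79, 80, 78, 78, 127, 208, 227, 225, 226, 229]
420 [212, 218, 214, 216, 220, 222, 220, 219, 214, 214, 218, 217, 215, 215, 213, 210, 208, 211, 216, 220, 215, 214, 219, 217, 212, 219, 224, 199, 178, 177, 181, 185, 182, 178, 184, 174, 119, 79, 83, 80, 84, 81, 82, 78, 80, 79, 79, 79, 79, 78, 72, 69, 67, 71, 73]
[([258.6, 137.9], 0.78)]
```

The model matches the picture: edge at row 141.3 against 141.7 predicted, and loading point at (258.6,137.9). Moving level across the rail.

Request:
{"name": "step_arm", "arguments": {"plan": [0.85,0,0.8,0,0,0,0.85,0,0.8,0,0,0,0.85,0,0.8,0,0,0,0.85,0,0.8,0,0,0,0,0,0,0,0,0]}}

```text
time_s: 14.03
ee_pos: [572.9, -165.9, 230.6]
ee_rot: [-170.4, -42.7, -36.2]
force: [-0.3, 0.8, -1.8]
gripper_width: 15.7
gripper_force: 50.0
```

Request:
{"name": "step_arm", "arguments": {"plan": [0.85,0,0.8,0,0,0,0,0,0,0,0,0]}}

```text
time_s: 14.2
ee_pos: [582.4, -171.4, 230.3]
ee_rot: [-170.4, -42.7, -36.2]
force: [-0.2, -0.9, -3.2]
gripper_width: 15.3
gripper_force: 50.0
```

Run:
```python
from pl import *
print(where(),sensors.state()["force"].round(1)); go(0,0,2,step=4)
W=viewer.grab_frame("wrist"); g=cv2.cvtColor(W["img"],cv2.COLOR_RGB2GRAY).astype(int)
for y in(-80,-150): print(y,[proj(W,L+X.apply([x,y,y*.1228+z])).round(1).tolist() for x,z in((5,0),(-5,0),(-5,-20))])
for c in(350,380,410): print(c,g[160:225,c].tolist())
```

```text
(array([-2. , -0.1, 15.3]), array([ 0. ,  0.1, -0. ])) [-0.2 -0.9 -3.2]
4
[-0.19, 0.04, 0.28, -0.0, -0.0, 0.0, -0.19, 0.04, 0.28, -0.0, -0.0, 0.0, -0.19, 0.04, 0.28, -0.0, -0.0, 0.0, -0.19, 0.04, 0.28, -0.0, -0.0, 0.0]
-80 [[363.8, 189.2], [366.3, 200.7], [360.9, 212.0]]
-150 [[455.5, 189.2], [460.1, 200.7], [447.5, 212.0]]
350 [212, 215, 217, 212, 205, 212, 215, 217, 215, 215, 211, 209, 211, 219, 218, 214, 216, 213, 211, 207, 207, 214, 218, 217, 215, 212, 208, 216, 189, 172, 173, 176, 175, 172, 175, 172, 178, 179, 175, 125, 82, 82, 82, 77, 78, 79, 82, 80, 80, 84, 46, 38, 98, 116, 113, 108, 109, 103, 195, 225, 227, 171, 72, 27, 29]
380 [215, 205, 209, 209, 207, 210, 217, 216, 211, 213, 209, 210, 217, 217, 220, 214, 216, 217, 217, 217, 218, 216, 218, 217, 217, 218, 217, 220, 191, 175, 176, 175, 181, 178, 175, 177, 180, 182, 176, 137, 85, 77, 76, 81, 82, 82, 76, 81, 76, 82, 85, 106, 114, 114, 113, 113, 125, 195, 212, 210, 206, 210, 215, 218, 217]
410 [214, 211, 212, 214, 211, 211, 212, 214, 219, 222, 219, 219, 213, 214, 213, 207, 211, 223, 207, 148, 109, 106, 124, 132, 129, 198, 226, 229, 192, 172, 179, 178, 178, 179, 181, 179, 176, 182, 175, 134, 86, 79, 79, 78, 82, 81, 81, 80, 82, 77, 107, 113, 110, 113, 105, 125, 205, 227, 226, 225, 223, 225, 224, 222, 222]
```

The bar is about 1 mm further than the model, so I correct x by +3 mm and lower slowly to just above contact.

Request:
{"name": "step_arm", "arguments": {"plan": [0.2,0,0.2,0,0,0,-0.25,0.05,0.3,0,0,0,-0.25,0.05,0.3,0,0,0,-0.2,0.05,0.25,0,0,0,0,0,0,0,0,0]}}

```text
time_s: 14.67
ee_pos: [584.0, -173.1, 217.2]
ee_rot: [-170.5, -42.5, -36.1]
force: [-0.6, -0.4, -2.8]
gripper_width: 15.7
gripper_force: 50.0
```

Run:
```python
from pl import *
print(where(),sensors.state()["force"].round(1)); go(1,0,-1,step=2)
```

```text
(array([ 0.3, -0.8,  2.2]), array([-0. , -0.1, -0. ])) [-0.6 -0.4 -2.8]
2
[-0.08, -0.02, 0.14, 0.0, 0.001, 0.0, -0.08, -0.02, 0.14, 0.0, 0.001, 0.0]
```

Request:
{"name": "step_arm", "arguments": {"plan": [-0.05,0,0.15,0,0,0,0,0,0,0,0,0,0,0,0,0,0,0]}}

```text
time_s: 14.92
ee_pos: [585.7, -173.5, 217.4]
ee_rot: [-170.4, -42.6, -36.2]
force: [0.8, -0.2, -1.8]
gripper_width: 15.3
gripper_force: 50.0
```

Request:
{"name": "step_arm", "arguments": {"plan": [-0.05,0,0.1,0,0,0,0,0,0,0,0,0,0,0,0,0,0,0]}}

```text
time_s: 15.17
ee_pos: [586.0, -173.6, 216.3]
ee_rot: [-170.5, -42.6, -36.2]
force: [0.0, 0.4, -1.7]
gripper_width: 15.3
gripper_force: 50.0
```

Request:
{"name": "step_arm", "arguments": {"plan": [-0.05,0,0.1,0,0,0,0,0,0,0,0,0,0,0,0,0,0,0]}}

```text
time_s: 15.42
ee_pos: [586.3, -173.6, 215.1]
ee_rot: [-170.5, -42.6, -36.2]
force: [0.3, -0.1, -2.1]
gripper_width: 16.0
gripper_force: 50.0
```

Request:
{"name": "step_arm", "arguments": {"plan": [-0.1,0,0.1,0,0,0,0,0,0,0,0,0]}}

```text
time_s: 15.58
ee_pos: [586.7, -173.4, 214.4]
ee_rot: [-170.4, -42.7, -36.2]
force: [0.1, -0.0, -1.2]
gripper_width: 15.7
gripper_force: 50.0
```

Request:
{"name": "step_arm", "arguments": {"plan": [-0.1,0,0.1,0,0,0,0,0,0,0,0,0]}}

```text
time_s: 15.75
ee_pos: [587.5, -173.3, 214.3]
ee_rot: [-170.3, -42.9, -36.2]
force: [-2.6, 0.9, 4.3]
gripper_width: 15.6
gripper_force: 50.0
```

Run:
```python
from pl import *
s=sensors.state();print(where(),s["force"].round(1),s["torque"].round(2)) 
W=viewer.grab_frame("wrist");p,r=cur(); g=cv2.cvtColor(W["img"],cv2.COLOR_RGB2GRAY).astype(int)
print([(np.round(d["location"],1).tolist(),round(d["score"],2)) for d in viewer.pinpoint("flat_seat",W)],proj(W,p+r.apply(s_t)).round(1))
cv2.imwrite("pics/W_p.png",W["img"][:,:,::-1])
for y in(-80,-150): print(y,[proj(W,L+X.apply([x,y,y*.1228+z])).round(1).tolist() for x,z in((5,0),(-5,0),(-5,-20))])
for c in(380,): print(c,g[160:225,c].tolist())
```

```text
(array([ 3.4,  0.7, -0.6]), array([ 0.1,  0.3, -0. ])) [-2.6  0.9  4.3] [-0.    0.28 -0.14]
[([256.5, 185.4], 0.68)] [256.9 187. ]
-80 [[371.2, 184.6], [374.0, 197.0], [367.7, 209.5]]
-150 [[470.7, 184.6], [476.0, 197.0], [461.2, 209.6]]
380 [208, 216, 217, 216, 218, 219, 223, 220, 219, 221, 222, 222, 219, 219, 223, 224, 226, 226, 223, 225, 223, 221, 221, 204, 187, 182, 186, 184, 182, 182, 183, 183, 185, 187, 188, 135, 80, 84, 86, 84, 82, 90, 90, 89, 86, 84, 85, 71, 43, 58, 104, 121, 115, 119, 119, 112, 197, 224, 219, 218, 221, 222, 219, 224, 223]
```

The treads made contact at z ≈ −0.6, as expected, within the flange play. Releasing and backing out along the tool axis.

Request:
{"name": "step_arm", "arguments": {"plan": [0,0,0,0,0,0,0,0,0,0,0,0,0,0,0,0,0,0,0,0,-0.4,0,0,0,0,0,-1.2,0,0,0], "hand": 5}}

```text
time_s: 16.27
ee_pos: [575.8, -169.0, 222.3]
ee_rot: [-170.6, -42.5, -36.1]
force: [-0.2, -0.6, -0.7]
gripper_width: 46.4
gripper_force: 0.1
```

Request:
{"name": "step_arm", "arguments": {"plan": [0,0,-2.0,0,0,0,0,0,-2.5,0,0,0,0,0,-3.0,0,0,0,0,0,-3.0,0,0,0,0,0,-2.0,0,0,0]}}

```text
time_s: 16.68
ee_pos: [495.4, -135.9, 316.9]
ee_rot: [-170.4, -42.7, -36.2]
force: [-0.7, 0.4, 0.1]
gripper_width: 49.8
gripper_force: 0.0
```

Request:
{"name": "step_arm", "arguments": {"plan": [-2.5,0,-2.0,0,0,0,-2.5,0,-2.0,0,0,0,0,0,0,0,0,0,0,0,0,0,0,0,0,0,0,0,0,0]}}

```text
time_s: 17.1
ee_pos: [441.8, -104.2, 310.4]
ee_rot: [-170.4, -42.7, -36.2]
force: [0.3, -1.1, 0.2]
gripper_width: 49.9
gripper_force: 0.0
```

```bash
cat > e.py <<'E'
from pl import *
import sys
def onz(f,p,z): o,d=ray(f,p); return (o+d*(z-o[2])/d[2])
print("stop",(L+X.apply([0,-202,-25])).round(1),sensors.state()["time_s"],sensors.state()["force"].round(1))
for n in("wrist","scene","top"):
    f=viewer.grab_frame(n); cv2.imwrite(f"pics/{n}_{sys.argv[1]}.png",f["img"][:,:,::-1])
    for t,zs in(("flat_seat",(232,207)),("flat_grip",(248,223)),("slim_seat",(200,)),("slim_grip",(216,))):
        for d in viewer.pinpoint(t,f)[:3]: print(n,t,np.round(d["location"],1),round(d["score"],2),[X.inv().apply(onz(f,d["location"],z)-L).round(1).tolist() if t[0]=="f" else onz(f,d["location"],z).round(1) for z in zs])
E
python3 e.py r
```

```text
stop [ 499.4 -359.5  207. ] 17.1 [ 0.3 -1.1  0.2]
wrist flat_seat [313.5 115.8] 0.62 [[-2.9, -70.9, 0.0], [21.1, -74.5, -25.0]]
wrist flat_grip [317.  133.2] 0.6 [[-45.0, -69.9, 16.0], [-23.6, -73.7, -9.0]]
scene flat_seat [159.8 163.3] 0.72 [[22.6, -78.3, 0.0], [-1.0, -117.7, -25.0]]
scene flat_seat [257.9 233.4] 0.6 [[68.9, 332.0, 0.0], [47.5, 312.4, -25.0]]
scene flat_seat [159.3 161.4] 0.18 [[16.9, -88.4, 0.0], [-6.9, -128.3, -25.0]]
scene flat_grip [168.6 149.5] 0.88 [[-27.5, -99.8, 16.0], [-54.3, -141.6, -9.0]]
scene flat_grip [259.9 224.6] 0.62 [[58.6, 329.0, 16.0], [36.0, 308.6, -9.0]]
scene slim_seat [397.4 179.7] 0.94 [array([501.7, 388.8, 200. ])]
scene slim_grip [390.7 167. ] 0.57 [array([463.6, 371.7, 216. ])]
top flat_seat [366.2 194.4] 0.81 [[-3.1, -108.1, 0.0], [3.9, -111.9, -25.0]]
top flat_seat [252. 185.] 0.63 [[-129.9, 148.6, 0.0], [-125.9, 150.8, -25.0]]
top flat_grip [251.2 189.8] 0.82 [[-143.8, 142.7, 16.0], [-140.0, 144.8, -9.0]]
top flat_grip [368.7 196. ] 0.48 [[-7.9, -112.8, 16.0], [-0.9, -116.8, -9.0]]
top slim_seat [101.7 203.1] 0.72 [array([510.4, 388.9, 200. ])]
top slim_grip [106. 217.] 0.84 [array([473.7, 369.9, 216. ])]
```

It is rolling: the seat is 70–110 mm down the rail and still on it. Waiting with the arm clear.

Request:
{"name": "step_arm", "arguments": {"plan": [0,0,-1,0,0,0,0,0,-1,0,0,0,0,0,0,0,0,0,0,0,0,0,0,0,0,0,0,0,0,0]}}

```text
time_s: 18.27
ee_pos: [428.7, -99.2, 324.0]
ee_rot: [-170.5, -42.6, -36.2]
force: [1.0, -0.1, -0.2]
gripper_width: 50.1
gripper_force: 0.0
```

Request:
{"name": "step_arm", "arguments": {"plan": [0,0,0,0,0,0,0,0,0,0,0,0,0,0,0,0,0,0,0,0,0,0,0,0,0,0,0,0,0,0]}}

```text
time_s: 18.68
ee_pos: [428.7, -99.2, 324.2]
ee_rot: [-170.5, -42.6, -36.2]
force: [0.1, -0.7, -0.6]
gripper_width: 50.3
gripper_force: 0.0
```

Request:
{"name": "step_arm", "arguments": {"plan": [0,0,0,0,0,0,0,0,0,0,0,0,0,0,0,0,0,0,0,0,0,0,0,0,0,0,0,0,0,0]}}

```text
time_s: 19.1
ee_pos: [428.7, -99.2, 324.4]
ee_rot: [-170.4, -42.6, -36.2]
force: [-0.4, -0.0, -0.2]
gripper_width: 49.7
gripper_force: 0.0
```

```bash
python3 e.py s | grep -v slim; sleep 0; python3 e.py t | grep -v slim
```

```text
stop [ 499.4 -359.5  207. ] 19.1 [-0.4 -0.  -0.2]
wrist flat_seat [406.3 117.7] 0.66 [[-20.3, -187.3, 0.0], [2.1, -201.0, -25.0]]
wrist flat_seat [184.4 249.3] 0.57 [[-178.7, 78.2, 0.0], [-170.4, 88.3, -25.0]]
wrist flat_grip [178.1 248.4] 0.67 [[-182.8, 78.6, 16.0], [-174.4, 89.3, -9.0]]
wrist flat_grip [421.1 133.8] 0.56 [[-60.2, -188.2, 16.0], [-40.1, -202.8, -9.0]]
scene flat_seat [139.8 155.6] 0.81 [[33.0, -161.5, 0.0], [9.9, -205.0, -25.0]]
scene flat_seat [260.5 237.7] 0.56 [[75.6, 345.2, 0.0], [54.6, 326.3, -25.0]]
scene flat_grip [260.1 221.7] 0.81 [[51.0, 322.9, 16.0], [28.1, 302.2, -9.0]]
scene flat_grip [148.2 148.9] 0.68 [[8.5, -149.6, 16.0], [-16.6, -193.9, -9.0]]
top flat_seat [395.9 211.5] 0.73 [[-2.7, -192.1, 0.0], [4.3, -197.9, -25.0]]
top flat_seat [252.2 186.7] 0.72 [[-133.4, 146.0, 0.0], [-129.4, 148.1, -25.0]]
top flat_grip [391.8 224.5] 0.93 [[-40.6, -194.6, 16.0], [-34.4, -200.5, -9.0]]
top flat_grip [249.5 187.8] 0.84 [[-141.7, 148.8, 16.0], [-137.8, 151.1, -9.0]]
stop [ 499.4 -359.5  207. ] 19.85 [ 0.2 -0.7  0.6]
wrist flat_seat [183.8 248.5] 0.77 [[-177.8, 
[... 285 characters left out ...]
at_seat [140.6 157.3] 0.91 [[37.4, -150.8, 0.0], [14.5, -193.8, -25.0]]
scene flat_seat [260. 236.] 0.6 [[72.3, 340.9, 0.0], [51.1, 321.7, -25.0]]
scene flat_seat [143.7 157. ] 0.3 [[30.5, -145.3, 0.0], [7.3, -188.0, -25.0]]
scene flat_grip [256.9 224.7] 0.85 [[62.9, 324.3, 16.0], [40.6, 303.7, -9.0]]
scene flat_grip [148.2 144. ] 0.78 [[-10.0, -176.4, 16.0], [-36.0, -222.0, -9.0]]
top flat_seat [253.7 186.3] 0.96 [[-130.6, 143.3, 0.0], [-126.5, 145.4, -25.0]]
top flat_seat [394.3 212.5] 0.74 [[-7.0, -189.8, 0.0], [-0.1, -195.6, -25.0]]
top flat_grip [251.9 187. ] 0.7 [[-136.9, 144.8, 16.0], [-133.0, 147.0, -9.0]]
top flat_grip [395.7 212.8] 0.66 [[-10.3, -189.5, 16.0], [-3.4, -195.3, -9.0]]
```

The seat is at y ≈ −200 mm, against −202 at the stop. Letting it settle, confirming nothing is moving, and handing in.

Request:
{"name": "step_arm", "arguments": {"plan": [0,0,0,0,0,0,0,0,0,0,0,0,0,0,0,0,0,0,0,0,0,0,0,0,0,0,0,0,0,0]}}

```text
time_s: 21.02
ee_pos: [428.7, -99.2, 324.4]
ee_rot: [-170.5, -42.6, -36.2]
force: [-0.4, -0.4, 0.2]
gripper_width: 49.6
gripper_force: 0.0
```

Request:
{"name": "step_arm", "arguments": {"plan": [0,0,0,0,0,0,0,0,0,0,0,0,0,0,0,0,0,0,0,0,0,0,0,0,0,0,0,0,0,0]}}

```text
time_s: 21.43
ee_pos: [428.7, -99.2, 324.4]
ee_rot: [-170.5, -42.6, -36.2]
force: [-0.7, 0.2, -0.2]
gripper_width: 50.1
gripper_force: 0.0
```

Run:
```python
from pl import *
W=viewer.grab_frame("wrist"); a=cv2.imread("pics/wrist_t.png"); d=cv2.absdiff(cv2.GaussianBlur(a,(5,5),0),cv2.GaussianBlur(W["img"][:,:,::-1].copy(),(5,5),0)).max(2)
print((d>25).sum(), sensors.state()["time_s"])
print([(np.round(x["location"],1).tolist(),round(x["score"],2)) for x in viewer.pinpoint("flat_seat",W)])
if (d>25).sum()<40: print(env.job_done())
```

```text
172 21.4833
[([182.4, 248.8], 0.89), ([406.5, 115.9], 0.56)]
```

Run:
```python
from pl import *
W=viewer.grab_frame("wrist")["img"][:,:,::-1].copy(); b=cv2.GaussianBlur(W,(5,5),0)
for n in("s","t"):
    d=cv2.absdiff(cv2.GaussianBlur(cv2.imread(f"pics/wrist_{n}.png"),(5,5),0),b).max(2); y,x=np.nonzero(d>25); print(n,len(x),[np.percentile(v,[0,25,50,75,100]).tolist() for v in(x,y)] if len(x) else "")
cv2.imwrite("pics/wrist_u.png",W)
```

```text
s 49 [[166.0, 175.0, 177.0, 293.0, 297.0], [37.0, 44.0, 47.0, 307.0, 309.0]]
t 174 [[163.0, 168.0, 171.0, 175.75, 180.0], [36.0, 39.25, 43.0, 45.75, 48.0]]
```

Request:
{"name": "step_arm", "arguments": {"plan": [0,0,0,0,0,0,0,0,0,0,0,0,0,0,0,0,0,0,0,0,0,0,0,0,0,0,0,0,0,0]}}

```text
time_s: 22.0
ee_pos: [428.7, -99.2, 324.4]
ee_rot: [-170.4, -42.6, -36.2]
force: [-0.3, -0.6, 0.3]
gripper_width: 50.5
gripper_force: 0.0
```

Run:
```python
from pl import *
W=viewer.grab_frame("wrist")["img"][:,:,::-1].copy(); b=cv2.GaussianBlur(W,(5,5),0)
d=cv2.absdiff(cv2.GaussianBlur(cv2.imread("pics/wrist_u.png"),(5,5),0),b).max(2); y,x=np.nonzero(d>25); print(len(x),list(zip(x,y))[:10])
if len(x)<40: print(env.job_done())
```

```text
7 [(np.int64(166), np.int64(42)), (np.int64(166), np.int64(43)), (np.int64(166), np.int64(44)), (np.int64(166), np.int64(45)), (np.int64(166), np.int64(46)), (np.int64(166), np.int64(47)), (np.int64(166), np.int64(48))]
the job is handed in; nothing more can be done
None
```

I set the flat-fish hanger on the upper end of the rail and let it go; it rolled down and rests at the stop (seat about 200 mm down the rail, 202 expected), the slim-fish hanger still showed in its place on the stand when last checked, and I handed the job in at about 22 s.

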